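# Shut the slide archive

## Robot

A 6-joint arm with a two-finger parallel gripper is mounted at the origin on the work surface. World frame = base frame: x ahead of the robot, y to its left, z up, the work surface at z = 0. Lengths are in m, angles in rad, forces in N, time in s.
With the tool pointing down it reaches from about 0.4 to 0.925 m from the base axis. Payload 12.5 kg.
Tool frame: the origin (TCP) lies at the very end of the fingers, on their centre line; the grasp point (between the pads) lies 19 mm behind it; z points along the fingers, y is the line along which they close (so a half turn about z gives the same grasp; the last joint's range is limited). The gripper opens to 95 mm and grips with 3 to 60 N. Pads are 20 mm wide; open, the fingers measure 119 mm over their backs; the gripper's body (75 mm by 180 mm) begins 59 mm behind the grasp point.
Start: joints at [1.181, 0.491, 1.559, -0, 1.092, -0.106], TCP at [0.175, 0.6, 0.215] pointing down, gripper open.
Joint ranges: [-3.1, 3.1], [-0.84, 2.19], [0.05, 2.79], [-1.13, 4.28], [0.06, 2.93], [-2.69, 2.69]. Speed limits (rad/s): [2.22, 2.22, 2.79, 3.14, 3.14, 3.14].

## Interface

Orientations are given as a 3x3 rotation matrix whose columns are the frame's x, y, z axes.
In Python, from station import sense, snapshot, finish_job gives the robot as it stands. The module is installed in compiled form; this text tells all that it offers.
- The arm moves only by the shell command python3 -m creep 'ROWS' [OPENING]. ROWS is JSON, a list of rows, each a list of 4 numbers: the shift along the tool's x, y, z in m, then the turn about the tool's z in rad. In form: [[x, y, z, yaw], ...]. A call has 1 to 8 rows; each row shifts and turns the commanded pose from where the row before left it, along the tool's axes as they then stand; what a row does not reach is not made up. A row lasts 1/12 s, in which the tool goes at most 41.7 mm and 7.16 degrees, less where a joint would pass 70% of its speed; a pose out of reach is approached as far as the arm can. A call is refused whole if a number of a shift passes 0.0417 or a number of a turn 0.125, either way. A call with a gripper value outside its range is refused whole. OPENING is the opening, from 0 (shut) to 1 (fully open), set as the call begins (- or left out, the last holds). The fingers move at their own pace and stop on an object; the grip force is fixed at half the most. Time passes only in rows, so rows that do not move let the fingers close. It gives the time, the measured TCP pose, the force, the opening and the grip force at its end, in the units of the state.
- sense(): the state, without advancing time (a new reading comes with each control period).
- snapshot(name): name is "scene" or "top" or "wrist"; returns a dict with "img" (400x640x3 uint8, red, green, blue), "fx", "fy", "cx", "cy" (pixels), "dist_coeffs" ([k1, k2, p1, p2, k3] as OpenCV has them; the pictures are not rectified), "R" (3x3) and "t" (3): a world point X has camera coordinates R X + t. Camera axes: x right, y down, z forward; pixel columns grow to the right and rows downward; lengths in m; the calibration is good to about 2 mm. A picture is of the moment at which its call begins. There is no depth.
- finish_job(): hands the job in; it is judged then, once.
The state is a dict: "t": time; "joint_positions": joint angles; "joint_vel": joint speeds; "joint_torque": joint torques, N m; "ee_pos": TCP position; "orientation": TCP orientation; "wrist_force": force on the tool from outside, world axes, zero at the start; "ft_torque": the same for the moment, N m; "finger_gap": opening from 0.0 (shut) to 1.0 (fully open); "grasp_force": force on a finger pad.
Only numpy, scipy, OpenCV 4.12 (cv2) and the standard library are available. Lean on these libraries where they do the work, as an engineer would, in place of code of your own. Each camera call takes 0.05 s, during which the arm holds its last target. There are 200 camera calls.

## Task

Put the microscope-slide cabinet to bed using only your fingertips: push both open drawers fully home, then push the cabinet's door fully shut over them. Do not swing the door in while a drawer still stands out, do not pull the drawers further out, and do not pick up or push about the bottle, tube and pot standing nearby.

Things in the scene. Friction and masses are not known exactly. Their poses are not given: they have to be found in the camera images.
- archive: Low grey steel slide cabinet, 220 deep (x) x 210 wide (y) x 100 mm high, fixed to the bench; place and yaw vary. Origin: centre of its underside. Front is -x (towards the robot), y left, z up. Two drawers side by side slide out to -x, centred at y = +48.5 (left) and -48.5 mm (right). 7 mm wide stiles at y = +-101.5 mm reach forward to x = -134 mm; the shut door lies against them.
- drawer_left (a joint): How far the left drawer is out, m: 0 fully home, 0.14 fully out; starts 0.035 to 0.10 out. Slides along the cabinet's x with light friction (about 1.2 N, plus 8 N per m/s), no spring or catch: it stays where it is left.
- drawer_right (a joint): The same for the right drawer.
- door (a joint): Opening angle of the door, rad: 0 shut (flat across the front), 1.57 pointing straight out to the cabinet's -x, 2.2 fully open; starts at 1.65 to 2.1. Upright hinge with light friction (0.06 N m), no spring or catch: it stays where it is left.
- drawer_left_front (a point): Centre of the outer face of the left drawer's white front panel (94 wide x 84 high x 12 mm thick, no handle, lower edge 12 mm above the bench); 54 mm above the bench. Moves with the drawer: at cabinet x = -122 mm when home. Axes parallel to the cabinet's.
- drawer_right_front (a point): The same on the right drawer.
- door_hinge (a point): On the door's hinge line, at the cabinet's left front corner (cabinet x = -134, y = +101.5 mm), 54 mm above the bench, half way up the door. Axes turn with the door: -y runs along the door from hinge to free edge, -x points out of its outer face (the one that looks to the robot when shut).
- door_edge (a point): On the door's free edge, outer face, 204 mm from the hinge line, 54 mm above the bench. The door is a plain grey steel panel 204 wide x 88 high (10 to 98 mm above the bench) x 8 mm thick; its inner face lies in the plane of the hinge line, its outer face 8 mm outside it. A dark strip marks the outer face near the free edge.
- strip_tube: Loose bystander: upright white test-strip tube with a grey cap, 44 mm diameter, 118 mm high. Origin: centre of its underside.
- oil_bottle: Loose bystander: small upright amber bottle with a black cap, 38 mm diameter, 85 mm high. Origin: centre of its underside.
- specimen_pot: Loose bystander: upright white specimen pot with a red cap, 54 mm diameter, 60 mm high. Origin: centre of its underside.

How it is judged:
By the outcome, as a careful person would: the job done as asked, in the order asked, and still so for the second after the job is handed in, with the robot touching nothing.
It also fails if it takes over 67 s, if anything falls off the work surface, if the arm or the gripper's body presses on something with over 40 N, if the wrist force passes 120 N, or if a joint passes its speed limit or range.

## Working session

There is one attempt and no reset: what is moved stays moved. The work goes in short steps, Python scripts to look and compute and a shell command to move; the robot and the scene stay as the last step left them, time stands still between calls to the robot, and variables do not carry over. Pictures are saved under pics/ and viewed, at most 10 in all, crops included, and the job is handed in when it is done.

```bash
mkdir -p pics
python3 - <<'E'
from station import sense,snapshot
import cv2,numpy as np,pickle
d={}
for n in("scene","top"):
    s=snapshot(n);d[n]=s;cv2.imwrite(f"pics/{n}0.png",s["img"][:,:,::-1])
    print(n,s["fx"],s["cx"],s["cy"],s["dist_coeffs"],(-np.array(s["R"]).T@s["t"]).round(3))
pickle.dump(d,open("d0.pkl","wb"))
s=sense();print(s["ee_pos"],np.round(s["orientation"],3),s["finger_gap"],s["t"])
E
```

```text
scene 410.8022673059252 318.0349747205295 201.56176312884935 [-0.05691712  0.          0.          0.          0.        ] [ 1.368 -0.534  0.628]
top 377.9191917987132 316.272002603488 206.87559263184997 [-0.08697837  0.          0.          0.          0.        ] [ 0.536 -0.016  1.071]
[0.17489343 0.59980024 0.21412735] [[-0.96   0.28  -0.   ]
 [ 0.28   0.96  -0.001]
 [ 0.    -0.001 -1.   ]] 1.0004650398893133 0.1
```

View pics/top0.png

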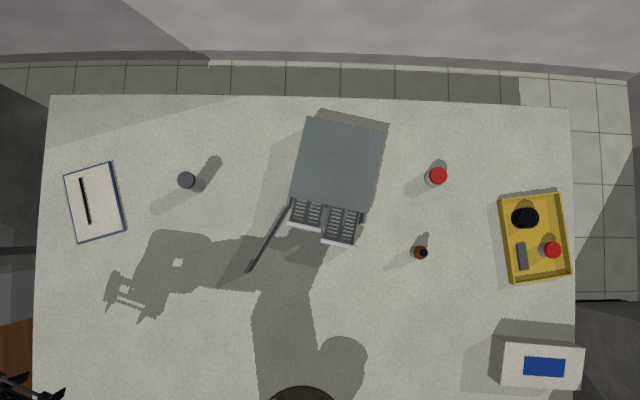

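View pics/scene0.png

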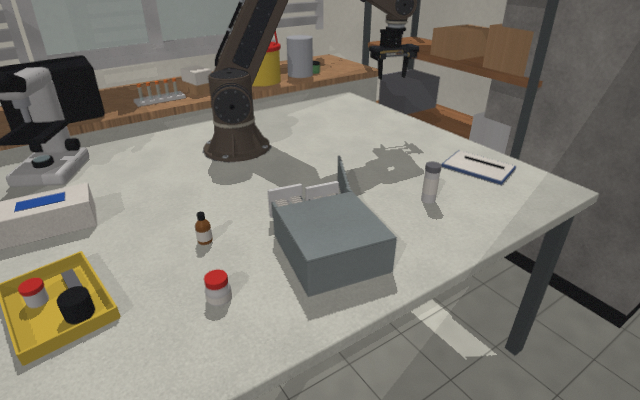

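The top view has the cabinet at about (340,160) px, both drawers out at (305,215) and (340,230), and the door running from (290,200) to (250,270). The tube is at (187,180), the pot at (437,176) and the bottle at (421,252). I'll zoom in for corner points.

Run:
```python
import cv2,pickle
i=pickle.load(open("d0.pkl","rb"))["top"]["img"][100:285,235:400,::-1]
i=cv2.resize(i,None,fx=3.2,fy=3.2,interpolation=cv2.INTER_CUBIC)
i=cv2.convertScaleAbs(i,alpha=1.5)
for k in range(0,165,20):
    cv2.putText(i,str(235+k),(int(k*3.2),10),0,.35,(0,0,255));cv2.line(i,(int(k*3.2),0),(int(k*3.2),600),(0,0,255),1) if k%40==0 else 0
for k in range(0,185,20):
    cv2.putText(i,str(100+k),(0,int(k*3.2)+4),0,.35,(0,0,255));cv2.line(i,(0,int(k*3.2)),(600,int(k*3.2)),(0,0,255),1) if k%40==0 else 0
cv2.imwrite("pics/crop.png",i)
```

```text
(no output)
```

View pics/crop.png

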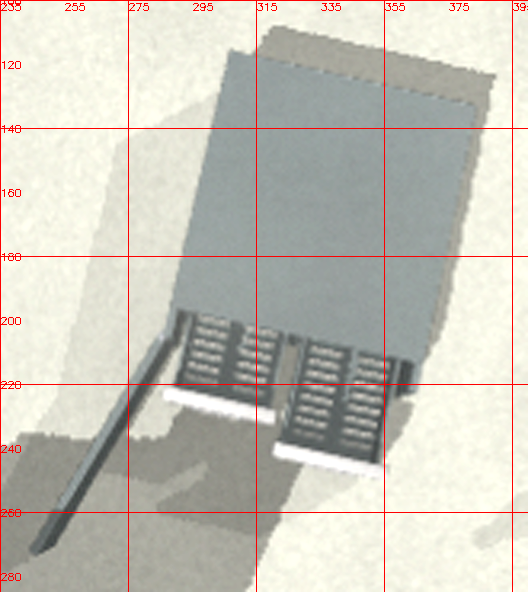

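```bash
cat > h.py <<'E'
import numpy as np,cv2
def proj(s,X): 
    K=np.array([[s["fx"],0,s["cx"]],[0,s["fy"],s["cy"]],[0,0,1.]])
    return cv2.projectPoints(np.array(X,float).reshape(-1,1,3),cv2.Rodrigues(np.array(s["R"]))[0],np.array(s["t"],float),K,np.array(s["dist_coeffs"]))[0][:,0]
def ray(s,px,z):
    K=np.array([[s["fx"],0,s["cx"]],[0,s["fy"],s["cy"]],[0,0,1.]]);R=np.array(s["R"])
    u=cv2.undistortPoints(np.array([[px]],float),K,np.array(s["dist_coeffs"]))[0,0]
    c=-R.T@s["t"];d=R.T@[*u,1];return (c+d*(z-c[2])/d[2])[:2]
def w(p,X): # cabinet->world
    c,s=np.cos(p[2]),np.sin(p[2]);X=np.array(X,float)
    return np.c_[p[0]+c*X[:,0]-s*X[:,1],p[1]+s*X[:,0]+c*X[:,1],X[:,2]]
def door(a,r,o,z): # r along the door, o outward
    return [-.134-r*np.sin(a)-o*np.cos(a),.1015-r*np.cos(a)+o*np.sin(a),z]
def model(p):
    l,r,a=p[3:6];z=.096
    return w(p,[[.11,.105,.1],[.11,-.105,.1],[-.11,-.105,.1],[-.11,.105,.1],
     [-.122-l,.0955,z],[-.122-l,.0015,z],[-.122-r,-.0015,z],[-.122-r,-.0955,z],door(a,.204,.008,.098),door(a,.204,0,.098)])
E
python3 - <<'E'
from h import *;import pickle
from scipy.optimize import least_squares
d=pickle.load(open("d0.pkl","rb"));s=d["top"]
c=np.array([(230,50),(475,105),(417,362),(172,310),(165,398),(275,424),(275,454),(382,472),(31,547),(50,549)])/3.2+[235,100]
f=lambda p:(proj(s,model(p))-c).ravel()
r=least_squares(f,[.66,-.06,-.2,.05,.08,1.8],loss="soft_l1");p=r.x;print(p.round(4));print(f(p).reshape(-1,2).round(1).tolist())
np.save("p.npy",p)
for n,px,z in(("tube",(187,180),.118),("pot",(437,176),.06),("bottle",(421,252),.085)):print(n,ray(s,px,z).round(3))
for n,X in(("dl",[-.122-p[3],.0485,.054]),("dr",[-.122-p[4],-.0485,.054]),("hinge",[-.134,.1015,.054]),("edge",door(p[5],.204,.008,.054))):print(n,w(p,[X]).round(3))
E
```

```text
[ 0.7293 -0.077  -0.1943  0.0619  0.0837  1.876 ]
[[0.0, -0.8], [1.0, -0.7], [2.3, 0.1], [-0.5, -1.3], [-1.0, 0.0], [0.2, -0.2], [-0.5, -1.0], [1.7, 1.3], [-0.1, 1.4], [-3.3, 2.3]]
tube [0.674 0.307]
pot [ 0.711 -0.355]
bottle [ 0.504 -0.303]
dl [[0.558 0.006 0.054]]
dr [[ 0.518 -0.085  0.054]]
hinge [[0.617 0.049 0.054]]
edge [[0.442 0.153 0.054]]
```

```bash
python3 -m creep '[[0,0,0,-0.09],[-0.035,-0.03,0,0],[-0.035,-0.03,0,0],[-0.035,-0.03,0,0],[-0.035,-0.03,0,0],[-0.035,-0.03,0,0],[-0.035,-0.03,0,0],[-0.035,-0.03,0,0]]' 0
cat >> h.py <<'E'
def st():
    from station import sense
    s=sense();p=np.load("p.npy");c,q=np.cos(p[2]),np.sin(p[2]);d=np.array(s["ee_pos"])[:2]-p[:2]
    O=np.array(s["orientation"]);yaw=np.arctan2(-O[1,0],-O[0,0])-p[2]
    print("t%.2f cab x %.4f y %.4f z %.4f yawerr %.3f F_world %s gap %.2f r %.3f"%(s["t"],c*d[0]+q*d[1],-q*d[0]+c*d[1],s["ee_pos"][2],yaw,np.round(s["wrist_force"],1),s["finger_gap"],np.hypot(*s["ee_pos"][:2])))
E
python3 -c "import h;h.st()"
```

```text
t: 0.77
ee_pos: [0.3565, 0.3694, 0.2146]
orientation: [[-0.981, 0.192, -0.0], [0.192, 0.981, -0.0], [0.0, -0.0, -1.0]]
wrist_force: [0.6, 0.8, 0.3]
finger_gap: 0.497
grasp_force: 0.0
t0.77 cab x -0.4520 y 0.3659 z 0.2146 yawerr 0.001 F_world [0.6 0.8 0.3] gap 0.50 r 0.513
```

```bash
python3 -m creep '[[-0.018,-0.039,0,0],[-0.018,-0.039,0,0],[-0.018,-0.039,0,0],[-0.018,-0.039,0,0],[-0.018,-0.039,0,0],[-0.018,-0.039,0,0],[-0.018,-0.039,0,0],[-0.018,-0.039,0,0]]' >/dev/null
python3 -m creep '[[-0.018,-0.039,0,0],[-0.018,-0.039,0,0],[0,0,0,0],[0,0,0,0],[0,0,0,0]]' >/dev/null
python3 -c "import h;h.st()"
```

```text
t1.85 cab x -0.2787 y -0.0106 z 0.2144 yawerr -0.000 F_world [-1.2  0.8 -0.3] gap 0.01 r 0.455
```

```bash
python3 -m creep '[[0,-0.038,0,0],[0,0,0.04,0],[0,0,0.04,0],[0,0,0.04,0],[0,0,0.038,0],[0,0,0,0],[0,0,0,0]]' >/dev/null
python3 -c "import h;h.st()"
python3 - <<'E'
from station import snapshot
import cv2
cv2.imwrite("pics/w1.png",snapshot("top")["img"][100:290,230:400,::-1].repeat(3,0).repeat(3,1))
E
```

```text
t2.43 cab x -0.2792 y -0.0474 z 0.0561 yawerr 0.003 F_world [ 0.3 -0.1  1. ] gap 0.00 r 0.452
```

View pics/w1.png

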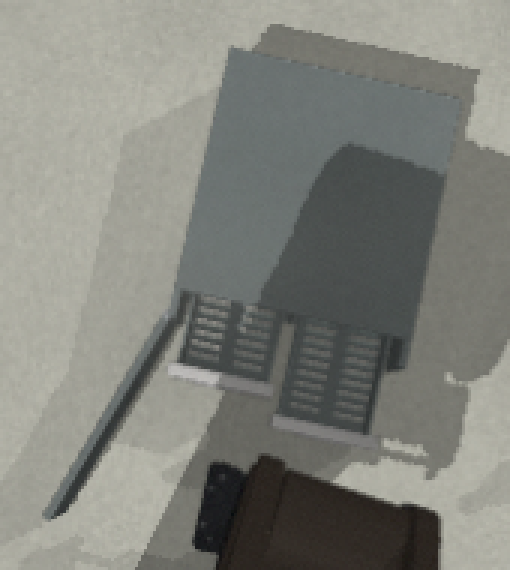

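The gripper is lined up in front of the right drawer (front edge around (325,430) in the crop) and nothing has moved. Pushing now.

```bash
python3 -m creep '[[-0.014,0,0,0],[-0.014,0,0,0],[-0.014,0,0,0],[-0.014,0,0,0],[-0.014,0,0,0],[-0.014,0,0,0],[-0.014,0,0,0],[-0.014,0,0,0]]' >/dev/null
python3 -c "import h;h.st()"
python3 -m creep '[[-0.004,0,0,0],[-0.004,0,0,0],[-0.004,0,0,0],[-0.004,0,0,0],[-0.004,0,0,0],[-0.004,0,0,0]]' >/dev/null
python3 -c "import h;h.st()"
```

```text
t3.15 cab x -0.1653 y -0.0481 z 0.0603 yawerr 0.002 F_world [-3.5 -0.8 -0.4] gap 0.01 r 0.565
t3.65 cab x -0.1421 y -0.0486 z 0.0569 yawerr 0.001 F_world [-1.1  0.5  1.4] gap 0.00 r 0.589
```

```bash
python3 -m creep '[[-0.003,0,0,0],[-0.003,0,0,0],[-0.002,0,0,0],[-0.002,0,0,0],[0,0,0,0]]' 
python3 -c "import h;h.st()"
```

```text
t: 4.07
ee_pos: [0.5886, -0.0988, 0.0565]
orientation: [[-0.981, 0.193, -0.004], [0.193, 0.981, 0.001], [0.004, 0.0, -1.0]]
wrist_force: [-10.3, 0.5, 8.9]
finger_gap: 0.002
grasp_force: 4.9
t4.07 cab x -0.1338 y -0.0486 z 0.0565 yawerr 0.001 F_world [-10.3   0.5   8.9] gap 0.00 r 0.597
```

```bash
python3 -m creep '[[-0.002,0,0,0],[-0.001,0,0,0],[0,0,0,0]]' >/dev/null
python3 -c "import h;h.st()"
python3 -m creep '[[0.02,0,0,0],[0.03,0,0,0],[0.03,0,0,0],[0.015,0.02,0,0],[0,0.038,0,0],[0,0.038,0,0],[0,0,0,0],[0,0,0,0]]' >/dev/null
python3 -c "import h;h.st()"
```

```text
t4.32 cab x -0.1339 y -0.0486 z 0.0565 yawerr 0.001 F_world [-26.    1.6  18.7] gap 0.01 r 0.597
t4.98 cab x -0.2242 y 0.0489 z 0.0566 yawerr 0.004 F_world [-0.5 -0.5 -0. ] gap 0.01 r 0.519
```

Right drawer is hard against its stop. Left drawer next.

```bash
python3 -m creep '[[-0.012,0,0,0],[-0.014,0,0,0],[-0.014,0,0,0],[-0.014,0,0,0],[-0.010,0,0,0],[-0.006,0,0,0],[-0.004,0,0,0],[-0.004,0,0,0]]' >/dev/null
python3 -c "import h;h.st()"
python3 -m creep '[[-0.004,0,0,0],[-0.004,0,0,0],[-0.003,0,0,0],[-0.003,0,0,0],[0,0,0,0]]' >/dev/null
python3 -c "import h;h.st()"
```

```text
t5.65 cab x -0.1464 y 0.0468 z 0.0564 yawerr -0.000 F_world [-1.9 -0.1  0.1] gap 0.01 r 0.595
t6.07 cab x -0.1336 y 0.0474 z 0.0566 yawerr 0.001 F_world [-9.   0.8  5.4] gap 0.00 r 0.607
```

```bash
python3 -m creep '[[-0.003,0,0,0],[0,0,0,0]]' >/dev/null
python3 -c "import h;h.st()"
python3 -m creep '[[0.03,0,0,0],[0.03,0,0,0],[0.02,0,-0.03,0],[0,0,-0.035,0],[0,0,-0.035,0],[0.02,0,-0.035,0],[0,0,0,0]]' >/dev/null
python3 -m creep '[[0.02,0.03,0,0],[0.02,0.03,0,0],[0.005,0.035,0,0],[0,0.035,0,0],[0,0.03,0,0],[0,0,0,0],[0,0,0,0]]' >/dev/null
python3 -c "import h;h.st()"
python3 - <<'E'
from station import snapshot
import cv2
cv2.imwrite("pics/w2.png",snapshot("scene")["img"][130:330,180:460,::-1].repeat(2,0).repeat(2,1))
E
```

```text
t6.23 cab x -0.1337 y 0.0473 z 0.0566 yawerr 0.001 F_world [-24.1   1.7  15.6] gap 0.01 r 0.607
t7.40 cab x -0.2746 y 0.2086 z 0.1912 yawerr 0.003 F_world [-0.2 -0.3 -1.2] gap 0.00 r 0.532
```

View pics/w2.png

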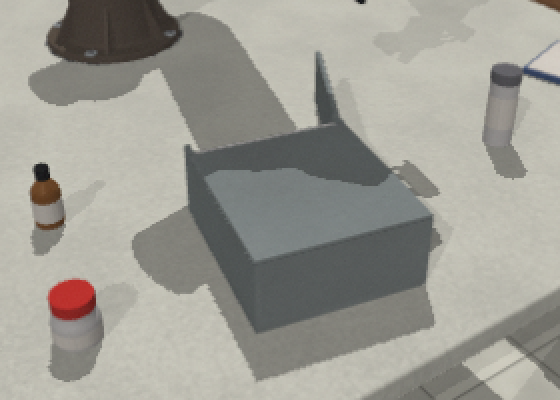

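```bash
python3 -m creep '[[0,0,0.035,0],[0,0,0.035,0],[0,0,0.035,0],[0,0,0.03,0],[0,0,0,0],[0,0,0,0]]' >/dev/null
python3 - <<'E'
from h import *;st()
P=[]
for a in np.r_[1.87:0:20j]:
    P.append(door(a,.16,.008+.010*abs(np.cos(a))+.012*abs(np.sin(a)),0)[:2])
P=np.array(P);print(P[0].round(3));D=np.diff(P,axis=0)
print([(round(-x,3),round(y,3)) for x,y in D],P[-1])
E
```

```text
t7.95 cab x -0.2745 y 0.2062 z 0.0562 yawerr -0.001 F_world [ 1.3 -0.4  0.5] gap 0.01 r 0.531
[-0.28  0.17]
[(np.float64(0.006), np.float64(-0.015)), (np.float64(0.005), np.float64(-0.016)), (np.float64(0.003), np.float64(-0.017)), (np.float64(0.001), np.float64(-0.015)), (np.float64(-0.0), np.float64(-0.015)), (np.float64(-0.002), np.float64(-0.015)), (np.float64(-0.003), np.float64(-0.015)), (np.float64(-0.004), np.float64(-0.015)), (np.float64(-0.006), np.float64(-0.014)), (np.float64(-0.007), np.float64(-0.014)), (np.float64(-0.009), np.float64(-0.013)), (np.float64(-0.01), np.float64(-0.012)), (np.float64(-0.012), np.float64(-0.011)), (np.float64(-0.013), np.float64(-0.01)), (np.float64(-0.014), np.float64(-0.009)), (np.float64(-0.015), np.float64(-0.008)), (np.float64(-0.016), np.float64(-0.006)), (np.float64(-0.016), np.float64(-0.004)), (np.float64(-0.017), np.float64(-0.003))] [-0.152  -0.0585]
```

```bash
python3 -m creep '[[0.002,-0.014,0,0],[0.002,-0.012,0,0],[0.002,-0.010,0,0],[0.006,-0.015,0,0],[0.005,-0.016,0,0],[0.003,-0.016,0,0],[0.001,-0.015,0,0],[0,-0.015,0,0]]' >/dev/null
python3 -c "import h;h.st()"
python3 -m creep '[[-0.002,-0.015,0,0],[-0.003,-0.015,0,0],[-0.004,-0.015,0,0],[-0.006,-0.014,0,0],[-0.007,-0.014,0,0],[-0.009,-0.013,0,0],[-0.010,-0.012,0,0],[0,0,0,0]]' >/dev/null
python3 -c "import h;h.st()"
python3 - <<'E'
from station import snapshot
import cv2
cv2.imwrite("pics/w3.png",snapshot("top")["img"][100:290,230:400,::-1].repeat(3,0).repeat(3,1))
E
```

```text
t8.62 cab x -0.2954 y 0.0928 z 0.0579 yawerr 0.000 F_world [ 0.3  0.7 -0.6] gap 0.00 r 0.463
t9.28 cab x -0.2526 y -0.0060 z 0.0579 yawerr -0.002 F_world [-1.1 -0.3 -0.1] gap 0.00 r 0.481
```

View pics/w3.png

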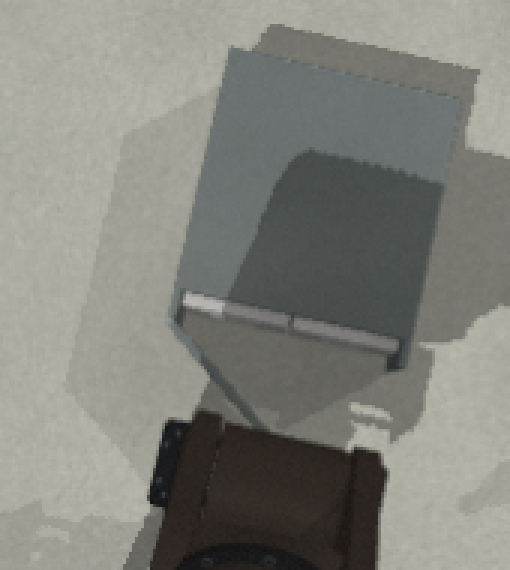

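Both drawer fronts are flush at about (290,320), and the door is following the fingers at about (220,380). Continuing to shut, slowing towards the end.

```bash
python3 -m creep '[[-0.012,-0.011,0,0],[-0.013,-0.010,0,0],[-0.014,-0.009,0,0],[-0.013,-0.008,0,0],[-0.011,-0.006,0,0],[-0.009,-0.004,0,0],[-0.008,-0.003,0,0],[-0.007,0,0,0]]' >/dev/null
python3 -c "import h;h.st()"
python3 -m creep '[[-0.004,0,0,0],[-0.004,0,0,0],[-0.003,0,0,0],[-0.003,0,0,0],[0,0,0,0]]' >/dev/null
python3 -c "import h;h.st()"
```

```text
t10.00 cab x -0.1671 y -0.0548 z 0.0569 yawerr 0.000 F_world [-0.2  1.2  0.9] gap 0.01 r 0.563
t10.42 cab x -0.1538 y -0.0544 z 0.0565 yawerr 0.001 F_world [-3.9  1.1  1.5] gap 0.00 r 0.577
```

```bash
python3 -m creep '[[-0.002,0,0,0],[-0.002,0,0,0],[0,0,0,0]]' >/dev/null
python3 -c "import h;h.st()"
python3 -m creep '[[0,0,0,0],[0.005,0,0,0],[0.02,0,0,0],[0.03,0,0,0],[0.03,0,-0.02,0],[0.015,0,-0.03,0],[0,0,-0.04,0],[0,0,-0.04,0]]' >/dev/null
python3 -m creep '[[0,0.04,0,0],[0,0.04,0,0],[0,0.04,0,0],[0,0.04,0,0],[0,0.04,0,0],[0,0.04,0,0],[0,0,0,0],[0,0,0,0]]' >/dev/null
python3 -c "import h;h.st()"
python3 - <<'E'
from station import snapshot
import cv2
i=snapshot("top")["img"][100:290,170:450,::-1];cv2.imwrite("pics/w4.png",cv2.resize(i,None,fx=2.8,fy=2.8,interpolation=cv2.INTER_CUBIC))
E
```

```text
t10.67 cab x -0.1539 y -0.0544 z 0.0565 yawerr 0.001 F_world [-25.    2.   16.1] gap 0.01 r 0.577
t12.00 cab x -0.2498 y 0.1871 z 0.1864 yawerr 0.004 F_world [ 0.2 -0.2 -0.1] gap 0.00 r 0.543
```

View pics/w4.png

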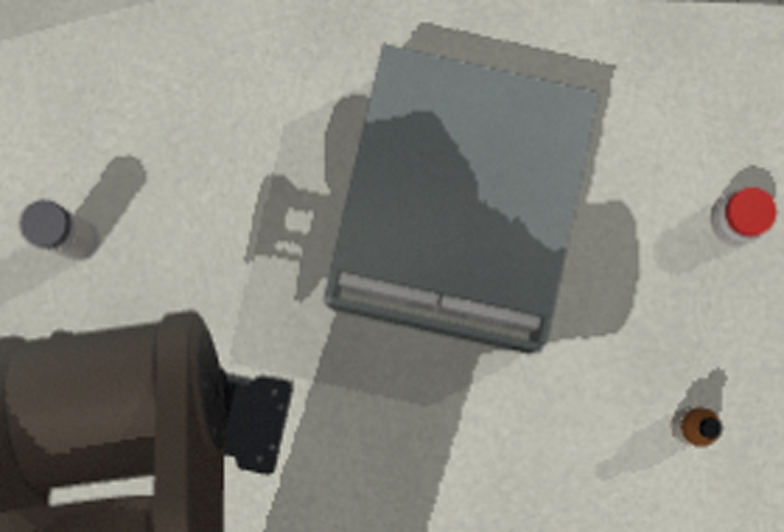

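The door lies flat across the front, from (330,300) to (540,345). Both drawers are home behind it, and the tube, pot and bottle haven't moved. The fingers stopped 20 mm further out on the door than on the drawers, which is what a fully shut door should give.

```bash
python3 -c "from station import finish_job;print(finish_job())"
```

```text
the job is handed in; nothing more can be done
None
```

Job handed in: both drawers were pushed fully home, then the door was pushed shut over them, at about 12 s on the robot's clock, with the bottle, tube and pot left where they stood.

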